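# Set the open joint of an album case with the joint gauge

### The arm

A 6-joint arm with a two-finger parallel gripper is mounted at the origin on the work surface. World frame = base frame: x ahead of the robot, y to its left, z up, the work surface at z = 0. Lengths are in m, angles in rad, forces in N, time in s.
With the tool pointing down it reaches from about 0.3 to 0.775 m from the base axis. Payload 14.6 kg.
Tool frame: the origin (TCP) lies at the very end of the fingers, on their centre line; the grasp point (between the pads) lies 19 mm behind it; z points along the fingers, y is the line along which they close (so a half turn about z gives the same grasp; the last joint's range is limited). The gripper opens to 94 mm and grips with 3 to 60 N. Pads are 16 mm wide; open, the fingers measure 119 mm over their backs; the gripper's body (75 mm by 177 mm) begins 78 mm behind the grasp point.
Start: joints at [-1.281, 0.3, 1.521, -0, 1.321, -0.067], TCP at [0.192, -0.515, 0.205] pointing down, gripper open.
Joint ranges: [-3.03, 3.03], [-0.79, 2.21], [0.23, 2.52], [-1.04, 4.18], [0, 3.07], [-2.55, 2.55]. Speed limits (rad/s): [2.22, 2.22, 2.57, 3.14, 3.14, 3.14].

### API

Orientations are given as [roll, pitch, yaw] about the fixed x, y, z axes, in that order (R = Rz(yaw) Ry(pitch) Rx(roll)).
In Python, from station import ctrl, camera, camera_info, finder gives the robot as it stands.
- The arm moves only by the tool carry_out, never from a script. Its argument "motion" is a list of rows, each a list of 2 entries, a list of its own where there are three numbers: the shift along the tool's x, y, z as a fraction of full scale, then the turn about the tool's z as a fraction of full scale. A call has 1 to 12 rows; each row is the pose to reach, as a shift and turn from the pose commanded when the call began, along the tool's axes at that moment, turning the shorter way round; what a row does not reach only later rows make up. Full scale, the value 1, is 200 mm for a shift and 360 degrees for a turn. A row lasts 1/10 s, in which the tool goes at most 50 mm and 8.59 degrees, less where a joint would pass 70% of its speed; a pose out of reach is approached as far as the arm can. A call with a number of a shift or a turn outside -1 to 1 is refused whole. A call with a gripper value outside its range is refused whole. "hand" is the closure, from -1 (fully open) to 1 (shut), set as the call begins (left out, the last holds). The fingers move at their own pace and stop on an object; "force" is the grip in N (left out, the last holds). Time passes only in rows, so rows that repeat a pose let the fingers close. It gives the time, the measured TCP pose, the force, the opening and the grip force at its end, in the units of the state.
- ctrl.get_obs(): the state, without advancing time (a new reading comes with each control period).
- camera(name): name is "scene" or "top" or "wrist"; returns (picture, depth): 400x640x3 uint8, blue, green, red; 400x640 float32, m along the optical axis (not along the pixel's ray), 0 where there is no reading.
- camera_info(name): a dict with "camera_matrix" (3x3 intrinsics, pixels), "dist_coeffs" ([k1, k2, p1, p2, k3] as OpenCV has them; the pictures are not rectified), "origin" and "attitude" of the camera in the world. Camera axes: x right, y down, z forward; pixel columns grow to the right and rows downward; lengths in m; the calibration is good to about 2 mm. A picture is of the moment at which its call begins: read the wrist's pose just before it. camera_info takes no time and is no camera call; for the wrist camera it gives the pose at the moment of the call.
- ctrl.hand_in(): hands the job in; it is judged then, once.
Trained networks look in the newest picture that a camera, given by its name, has taken for a name from the list of things; names that differ only in an ending like _2 or _b are one class to them, and where a whole thing is asked for, a point or a joint stands for the part that bears it (a point fixed in the world has none). Each returns a list of dicts, best first, with "conf" (0 to 1); they miss things now and then, are a little off and sometimes report something else, mostly with a low value. They report only what shows in the picture. A call takes as long as a camera call.
- finder.boxes_of(camera, query): "location" ([column, row] in pixels, amid what is visible of it).
- finder.cut_out(camera, query): "mask" (400x640 bool, what is visible of it) and "location" ([column, row] in pixels, amid what is visible of it).
- finder.pinpoint(camera, query): "location" ([column, row] in pixels: a listed point, or the origin of a listed thing).
The state is a dict: "time_s": time; "qpos": joint angles; "joint_vel": joint speeds; "tau": joint torques, N m; "ee_pos": TCP position; "eef_rot": TCP orientation; "force": force on the tool from outside, world axes, zero at the start; "moment": the same for the moment, N m; "grip_width": finger opening in m; "grip_force": force on a finger pad.
Only numpy, scipy, OpenCV 4.12 (cv2) and the standard library are available. Lean on these libraries where they do the work, as an engineer would, in place of code of your own. Each camera call takes 0.05 s, during which the arm holds its last target. There are 200 camera calls.

### The job

On the album case in the jig, slide the brass joint gauge down into the open joint between the spine strip and the loose front cover board, resting on the bed along the strip, and let go of it; the back joint on the other side is finished and too narrow for it, so do not force it in there. Then push the loose board up square, its head edge flush against the head fence and its long inner edge flush along the gauge, nipping the gauge against the spine strip. Finish while still holding the board firmly pressed against the gauge with the fingers, not touching the gauge, and leave the glue jar, brush, bone folder and spray bottle alone.

Things in the scene. Friction and masses are not known exactly. Their poses are not given: they have to be found in the camera images.
- jig: Fixed jig: dark grey bed, 6 mm thick, x -130 to +110, y -140 to +210 mm, and along its far side an aluminium head fence, 330 mm long, 14 mm above the bed, its straight face at x = +75 mm. Origin: at bench level under the middle of the spine strip; x along the strip to the fence, y from the glued board (-y side) to the loose board (+y side), z up; bed top z = 6 mm.
- spine_strip: Greyboard spine strip, beige, 150 (x) x 22 (y) x 8 (z) mm, glued fast to the bed of the jig, its head end at the fence. Origin: centre of its underside, on the bed; axes as the jig's. The open joint begins at its +y edge, y = +11 mm.
- glued_board: Back cover board, already glued down, beige greyboard, 150 x 105 x 8 mm, on the -y side of the spine strip; the finished back joint between them is 8 mm wide (a back cover needs less joint than the front cover, which opens). Origin: centre of its underside; axes as the jig's. Cannot move.
- loose_board: Loose beige front cover board, 150 (x) x 105 (y) x 8 mm, 0.1 kg, flat on the bed on the +y side of the spine strip, slightly askew, 5 to 17 mm short of the fence; open joint to the strip 17 to 36 mm. Origin: centre of its underside; axes nearly the jig's. Square and flush, it is at jig x = 0, y = 73.5, z = 6 mm. Slides easily at a push; about 8 N holds it firmly.
- gauge: Joint gauge: brass bar 110 (x) x 10 (y) x 12 mm with a beech grip block on its middle, 40 (x) x 16 (y) mm, from 12 to 36 mm above the underside; 0.13 kg. Stands loose on the bench left or right of the jig. Origin: centre of the bar's underside; both ends alike. In place it is at jig y = 16, z = 6 mm, x between -20 and +20 mm (ends within the strip's length).
- glue_jar: White jar with a red lid, 70 mm diameter, 85 mm high, on the bench. Origin: centre of its underside. Leave alone.
- bone_folder: White bone folder, 130 x 20 x 5 mm, lying along the middle of the glued board. Origin: on its underside, about its middle. Leave alone.
- brush: Glue brush lying on the bench to the right of the jig, about 200 mm long. Origin: on its underside, about its middle. Leave alone.
- spray_bottle: White trigger spray bottle with a red collar and trigger, 74 mm diameter, 183 mm high, on the bench beyond the left end of the jig. Origin: centre of its underside. Leave alone.

How it is judged:
By the outcome, as a careful person would: the job done as asked, in the order asked, and still so for the second after the job is handed in, while the arm keeps its last pose, push and grip.
It also fails if it takes over 72 s, if anything falls off the work surface, if the arm or the gripper's body presses on something with over 40 N, if the wrist force passes 120 N, or if a joint passes its speed limit or range.

## Working session

There is one attempt and no reset: what is moved stays moved. The work goes in short steps, Python scripts to look and compute and a tool call to move; the robot and the scene stay as the last step left them, time stands still between calls to the robot, and variables do not carry over. Pictures are saved under pics/ and viewed, at most 10 in all, crops included, and the job is handed in when it is done.

Besides the shell and the picture viewer there is one more tool, called after ">>>" as name([rows], argument=value, ...), one row to a line, values as JSON. carry_out: Moves the arm, as the interface text tells. Its arguments: {"type":"object","properties":{"motion":{"type":"array","items":{"type":"array"}},"hand":{"type":"number"},"force":{"type":"number"}},"required":["motion"]}

```bash
ls; mkdir -p pics
python3 - <<'E'
from station import ctrl,camera,camera_info,finder
import cv2,numpy as np
o=ctrl.get_obs();print(o)
for n in("scene","top"):
    im,d=camera(n);cv2.imwrite(f"pics/{n}0.png",im);ci=camera_info(n);print(n,ci)
E
```

```text
pics
{'time_s': 0.0, 'qpos': array([-1.28058382e+00,  3.00469766e-01,  1.52153874e+00, -9.19828990e-06,
        1.32069696e+00, -6.66099832e-02]), 'joint_vel': array([-0.00176698,  0.00072811, -0.00059877,  0.00039892,  0.00040654,
        0.00219053]), 'tau': array([ 2.42363712e-03, -5.31799364e+01, -3.52728331e+01,  7.09270779e-02,
        2.44835968e-02, -8.25109078e-05]), 'ee_pos': array([ 0.19203392, -0.51512511,  0.20490497]), 'eef_rot': array([-3.14048171e+00, -6.51802149e-05,  3.56824732e-01]), 'force': array([1.02620235, 0.58260155, 0.3835436 ]), 'moment': array([-0.03230024, -0.030724  , -0.06113703]), 'grip_force': 0.0, 'grip_width': 0.0939803366525621}
scene {'camera_matrix': array([[482.54108685,   0.        , 318.46886506],
       [  0.        , 482.54108685, 202.71491713],
       [  0.        ,   0.        ,   1.        ]]), 'dist_coeffs': array([-0.06744565,  0.        ,  0.        ,  0.        ,  0.        ]), 'origin': array([1.18234087, 0.43679691, 1.08033447]), 'attitude': array([-2.4904982 , -0.01488824,  2.18161447])}
top {'camera_matrix': array([[376.87301864,   0.        , 322.708032  ],
       [  0.        , 376.87301864, 201.6480039 ],
       [  0.        ,   0.        ,   1.        ]]), 'dist_coeffs': array([-0.0853906,  0.       ,  0.       ,  0.       ,  0.       ]), 'origin': array([ 0.42145659, -0.02671929,  0.93386214]), 'attitude': array([-2.9912721 ,  0.01303166, -1.57473113])}
```

View pics/top0.png

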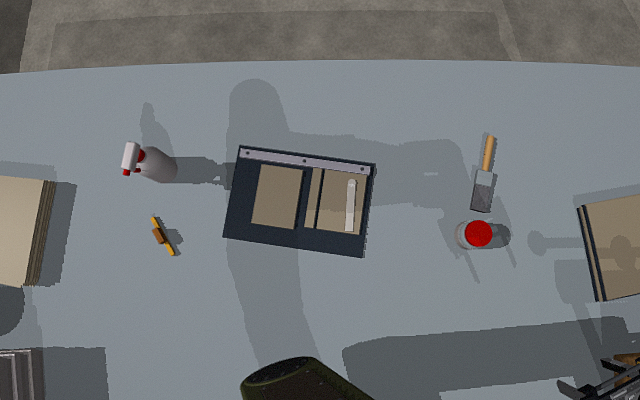

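View pics/scene0.png

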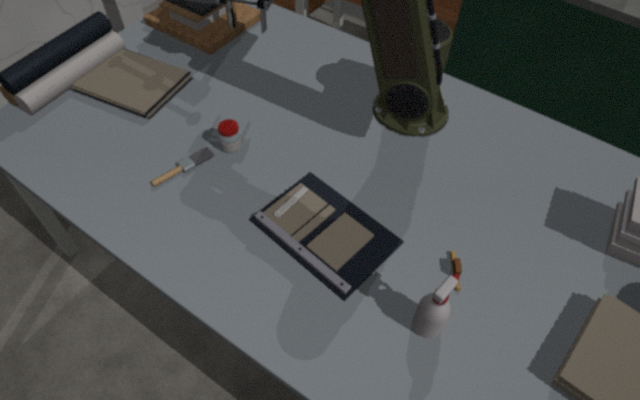

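The top view shows the jig centred near (300,200) with the fence at its upper side, the loose board at (277,197), the gauge standing at (163,236) to the left, and the spray bottle at (150,162). The scene view agrees with this.

```bash
cat > h.py <<'E'
from station import ctrl,camera,camera_info,finder
import cv2,numpy as np
from scipy.spatial.transform import Rotation as Rn
def ray(ci,uv):
    p=cv2.undistortPoints(np.float64(uv).reshape(-1,1,2),ci["camera_matrix"],ci["dist_coeffs"]).reshape(-1,2)
    return np.c_[p,np.ones(len(p))]@Rn.from_euler("xyz",ci["attitude"]).as_matrix().T
def onplane(ci,uv,z):
    r=ray(ci,uv);return ci["origin"]+r*((z-ci["origin"][2])/r[:,2])[:,None]
def project(ci,P):
    R=Rn.from_euler("xyz",ci["attitude"]).as_matrix()
    rv=cv2.Rodrigues(R.T)[0]; return cv2.projectPoints(np.float64(P).reshape(-1,1,3),rv,-R.T@ci["origin"],ci["camera_matrix"],ci["dist_coeffs"])[0].reshape(-1,2)
def rect(ci,mask,z):
    "min-area rectangle on plane z of the largest blob: centre, long,short, yaw of long side"
    cs,_=cv2.findContours(mask.astype(np.uint8),cv2.RETR_EXTERNAL,cv2.CHAIN_APPROX_NONE)
    c=max(cs,key=cv2.contourArea).reshape(-1,2)
    P=onplane(ci,c,z)[:,:2]
    (cx,cy),(w,h),a=cv2.minAreaRect(np.float32(P*1000))
    if w<h: w,h,a=h,w,a+90
    return np.array([cx,cy]),w,h,(a+90)%180-90
E
python3 - <<'E'
from h import *
ci=camera_info("top");im,d=camera("top")
for n,z in(("jig",.006),("loose_board",.014),("glued_board",.014),("spine_strip",.014),("gauge",.012)):
    for r in finder.cut_out("top",n)[:2]:
        print(n,r["conf"],r["location"],rect(ci,r["mask"],z))
    for r in finder.pinpoint("top",n)[:1]: print("  pt",r["conf"],onplane(ci,[r["location"]],0 if n in("jig","gauge") else .006))
E
```

```text
jig 0.63 [309.2, 203.2] (array([568.35150146,  45.10360718]), 352.0865173339844, 244.29269409179688, 81.6930160522461)
  pt 0.85 [[0.57443012 0.01325893 0.        ]]
loose_board 0.92 [278.0, 197.4] (array([576.47937012,  99.52829742]), 153.3455352783203, 110.25920104980469, -8.314445495605469)
  pt 0.59 [[0.57218854 0.09585203 0.006     ]]
glued_board 0.75 [339.8, 204.7] (array([561.7354126 , -61.47483826]), 156.27642822265625, 108.59779357910156, -9.122840881347656)
  pt 0.78 [[ 0.55081237 -0.066308    0.006     ]]
spine_strip 0.6 [309.7, 200.7] (array([572.76177979,  10.73838234]), 150.24697875976562, 24.95874786376953, -8.834800720214844)
  pt 0.69 [[0.57192565 0.01225208 0.006     ]]
gauge 0.9 [160.4, 233.6] (array([474.6706543 , 389.21450806]), 111.8416976928711, 30.008060455322266, 33.125797271728516)
gauge 0.44 [351.7, 208.0] (array([553.0904541 , -82.53870392]), 130.00582885742188, 22.357004165649414, -2.4355545043945312)
  pt 0.87 [[0.47550468 0.39119333 0.        ]]
```

>>> carry_out([
  [[0.25,-0.1,0],0],
  [[0.5,-0.2,0],0],
  [[0.75,-0.3,0],0],
  [[0.97,-0.4,0],0],
  [[0.97,-0.4,0],0],
])

```text
time_s: 1.15
ee_pos: [0.3485, -0.3697, 0.2057]
eef_rot: [3.142, -0.001, 0.361]
force: [-1.5, 0.3, -0.5]
grip_width: 0.0941
grip_force: 0.0
```

>>> carry_out([
  [[0.12,-0.22,-0.1],0],
  [[0.23,-0.44,-0.2],0],
  [[0.34,-0.65,-0.3],0],
  [[0.43,-0.82,-0.4],0],
  [[0.43,-0.82,-0.4],0],
])

```text
time_s: 1.65
ee_pos: [0.3701, -0.1864, 0.2885]
eef_rot: [3.138, -0.003, 0.36]
force: [0.3, 0.1, -0.2]
grip_width: 0.094
grip_force: 0.0
```

>>> carry_out([
  [[0.15,-0.25,-0.1],0.02],
  [[0.3,-0.5,-0.2],0.04],
  [[0.45,-0.7,-0.3],0.06],
  [[0.6,-0.85,-0.4],0.08],
  [[0.6,-0.85,-0.4],0.08],
  [[0.6,-0.85,-0.4],0.08],
])

```text
time_s: 2.25
ee_pos: [0.4237, 0.0149, 0.3669]
eef_rot: [-3.141, -0.002, -0.143]
force: [0.8, -0.9, 0.5]
grip_width: 0.0936
grip_force: 0.0
```

Run:
```python
from h import *
o=ctrl.get_obs();ci=camera_info("wrist");im,d=camera("wrist");cv2.imwrite("pics/w1.png",im)
print(o["time_s"],o["ee_pos"],o["eef_rot"]);print(ci)
R=Rn.from_euler("xyz",o["eef_rot"]).as_matrix();print(R.T@(ci["origin"]-o["ee_pos"]))
```

```text
2.25 [0.4236672  0.01491661 0.3668857 ] [-3.14092091e+00 -2.29082779e-03 -1.42833052e-01]
{'camera_matrix': array([[336.50154939,   0.        , 322.4134624 ],
       [  0.        , 336.50154939, 197.36084644],
       [  0.        ,   0.        ,   1.        ]]), 'dist_coeffs': array([-0.01116959,  0.        ,  0.        ,  0.        ,  0.        ]), 'origin': array([0.4935275 , 0.0047515 , 0.54643603]), 'attitude': array([ 2.89505006e+00,  7.70835136e-04, -1.71324288e+00])}
[ 7.10070038e-02 -3.37254228e-06 -1.79388174e-01]
```

View pics/w1.png

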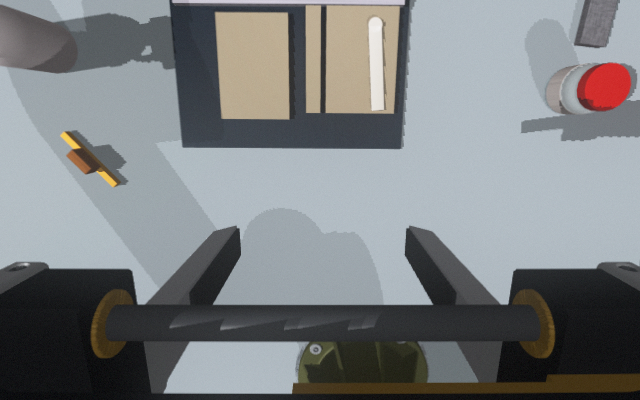

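The wrist view shows the loose board at (252,66), the spine strip at (313,60), the tail edge of the bed at row 148, and the gauge at (90,158). The fence is only just visible at row 0.

```bash
cat >> h.py <<'E'
def beige(im):
    h=cv2.cvtColor(im,cv2.COLOR_BGR2HSV)
    return (cv2.inRange(h,(8,40,90),(28,150,255))>0)
def blobs(ci,m,z,amin=150):
    n,l,s,c=cv2.connectedComponentsWithStats(m.astype(np.uint8))
    for i in range(1,n):
        if s[i,4]>amin: print(i,s[i],"rect",rect(ci,l==i,z))
def see(n,q,z):
    ci=camera_info(n)
    for r in finder.cut_out(n,q)[:1]: print(n,q,round(r["conf"],2),np.round(r["location"]),*[np.round(x,1) for x in rect(ci,r["mask"],z)])
E
python3 - <<'E'
from h import *
ci=camera_info("wrist");im,d=camera("wrist")
print("beige");blobs(ci,beige(im),.014)
h=cv2.cvtColor(im,cv2.COLOR_BGR2HSV)
print("brass");blobs(ci,cv2.inRange(h,(5,130,60),(28,255,255))>0,.012,60)
for q,z in(("loose_board",.014),("spine_strip",.014),("gauge",.012)): see("wrist",q,z)
# bed dark mask tail corners
m=(h[...,2]<70);m[200:]=0
n,l,s,c=cv2.connectedComponentsWithStats(m.astype(np.uint8));i=1+s[1:,4].argmax()
ys=[np.where(l[:,u]==i)[0].max() for u in range(200,390,10)]
P=onplane(ci,np.c_[np.arange(200,390,10),ys],.006)[:,:2]; k=np.polyfit(P[:,1],P[:,0],1);print("tail line x=a*y+b",k,np.degrees(np.arctan(k[0])))
E
```

```text
beige
1 [ 304    4   16  108 1610] rect (array([570.4475708 ,   8.46363068]), 148.3424530029297, 21.77060890197754, -8.895774841308594)
2 [ 324    4   75  109 6404] rect (array([559.52716064, -61.76338959]), 149.86045837402344, 105.6408920288086, -8.705177307128906)
3 [ 213   11   75  108 7641] rect (array([573.76696777,  98.08905029]), 149.73057556152344, 105.82737731933594, -8.646453857421875)
4 [ 58 131  31  43 156] rect (array([487.68725586, 407.66537476]), 70.76109313964844, 20.80216407775879, 22.02456283569336)
6 [ 65 133  54  52 216] rect (array([473.71862793, 380.11135864]), 105.26171875, 17.339811325073242, 31.906280517578125)
brass
1 [ 59 131  20  18 142] rect (array([508.45895386, 405.53521729]), 33.547157287597656, 11.823726654052734, 28.926284790039062)
2 [ 65 150  23  23 203] rect (array([474.65011597, 403.98498535]), 37.67088317871094, 12.534199714660645, 31.530248641967773)
3 [ 95 167  20  19 140] rect (array([444.20718384, 366.19769287]), 35.35465621948242, 10.027338981628418, 31.76513671875)
6 [ 91 295  35  63 827] rect (array([174.01251221, 454.01196289]), 126.48590087890625, 64.56748962402344, -0.6201095581054688)
9 [522 295  33  63 791] rect (array([  60.04929733, -341.01959229]), 126.85860443115234, 60.038333892822266, -14.313919067382812)
36 [ 303  374  337   20 3899] rect (array([ -46.3425827 , -211.29418945]), 651.7158203125, 39.560726165771484, 81.91863250732422)
wrist loose_board 0.71 [251.  65.] [572.7  96.7] 151.9 107.0 -8.7
wrist spine_strip 0.61 [308.  59.] [568.4   8. ] 149.3 22.9 -8.5
wrist gauge 0.62 [ 82. 157.] [471.8 388.3] 114.6 36.0 31.6Traceback (most recent call last):
  File "<stdin>", line 10, in <module>
    return umr_maximum(a, axis, None, out, keepdims, initial, where)
ValueError: zero-size array to reduction operation maximum which has no identity
```

>>> carry_out([
  [[0,-0.24,0.08],0],
  [[0,-0.48,0.16],0],
  [[0,-0.72,0.24],0],
  [[0,-0.94,0.3],0],
  [[0,-0.94,0.3],0],
])

```text
time_s: 3.0
ee_pos: [0.4493, 0.2006, 0.3027]
eef_rot: [3.14, 0.004, -0.144]
force: [-0.5, -0.6, -0.7]
grip_width: 0.094
grip_force: 0.0
```

>>> carry_out([
  [[0,-0.2,0.13],-0.022],
  [[0,-0.4,0.26],-0.044],
  [[-0.01,-0.6,0.39],-0.066],
  [[-0.02,-0.8,0.52],-0.088],
  [[-0.02,-0.94,0.63],-0.11],
  [[-0.02,-0.94,0.63],-0.11],
  [[-0.02,-0.94,0.63],-0.11],
])

```text
time_s: 3.7
ee_pos: [0.4736, 0.3834, 0.179]
eef_rot: [3.141, 0.001, 0.543]
force: [0.6, -0.7, 0.0]
grip_width: 0.0937
grip_force: 0.0
```

Run:
```python
from h import *
o=ctrl.get_obs();ci=camera_info("wrist");im,d=camera("wrist");cv2.imwrite("pics/w2.png",im)
print(o["time_s"],o["ee_pos"],o["eef_rot"],o["grip_width"])
see("wrist","gauge",.036)
for r in finder.pinpoint("wrist","gauge")[:1]: print("  pt",r["conf"],onplane(ci,[r["location"]],0))
h=cv2.cvtColor(im,cv2.COLOR_BGR2HSV)
print("brass");blobs(ci,cv2.inRange(h,(15,130,60),(30,255,255))>0,.012,100)
```

```text
3.7 [0.47363494 0.38343808 0.17902534] [3.14128447e+00 1.27335795e-03 5.42748506e-01] 0.09369612539399774
wrist gauge 0.8 [320. 178.] [480.1 389.4] 103.4 17.9 32.4
  pt 0.68 [[0.47906815 0.38783893 0.        ]]
brass
1 [315 124  10  36 326] rect (array([507.51617432, 407.4289856 ]), 35.35761260986328, 9.119239807128906, 31.18278694152832)
2 [317 202  10  26 229] rect (array([442.15774536, 365.3236084 ]), 28.543476104736328, 9.483592987060547, 33.64132308959961)
3 [ 512  289   44   69 1412] rect (array([456.20443726,  79.22034454]), 101.11422729492188, 43.48176193237305, 48.0752067565918)
4 [ 91 292  25  66 615] rect (array([190.83453369, 516.66516113]), 92.04805755615234, 28.8200740814209, 22.090961456298828)
29 [ 316  374  324   20 3633] rect (array([355.15258789,  82.94902039]), 408.3166809082031, 27.050722122192383, -58.7939395904541)
```

View pics/w2.png

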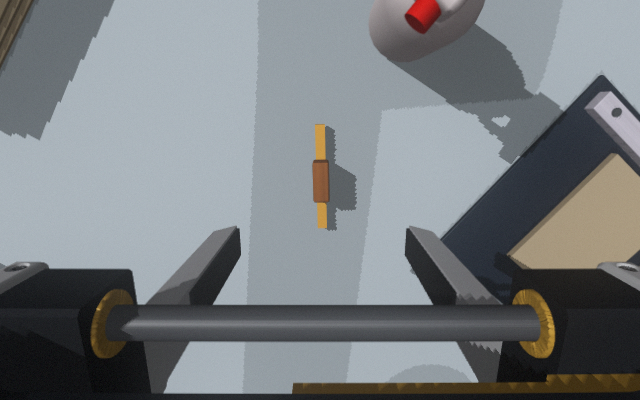

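The gauge lies at column 320, rows 124–228, lined up with the tool. The bottle (top at about (430,15)) is close on the upper right, so I'll check how much room it leaves.

Run:
```python
from h import *
o=ctrl.get_obs();R=Rn.from_euler("xyz",o["eef_rot"]).as_matrix()
for n in("wrist","top"):
    ci=camera_info(n);im,d=camera(n)
    for r in finder.cut_out(n,"spray_bottle")[:1]:
        v,u=np.where(r["mask"]&(d>0))
        rr=ray(ci,np.c_[u,v]);P=ci["origin"]+rr*d[v,u][:,None]
        T=(P-o["ee_pos"])@R
        for lo,hi in((.09,.13),(.13,.16),(.16,.2)):
            k=(P[:,2]>lo)&(P[:,2]<hi)
            if k.any(): print(n,lo,k.sum(),"toolx",T[k,0].min().round(3),T[k,0].max().round(3),"tooly",T[k,1].min().round(3),T[k,1].max().round(3))
```

```text
wrist 0.09 2321 toolx 0.118 0.15 tooly 0.043 0.114
wrist 0.16 1321 toolx 0.11 0.128 tooly 0.041 0.07
top 0.09 569 toolx 0.117 0.184 tooly 0.046 0.117
top 0.13 110 toolx 0.124 0.163 tooly 0.056 0.097
top 0.16 455 toolx 0.111 0.174 tooly 0.045 0.101
```

>>> carry_out([
  [[0,-0.01,0.2],-0.005],
  [[0,-0.01,0.4],-0.005],
  [[0,-0.01,0.6],-0.005],
  [[0,-0.01,0.75],-0.005],
  [[0,-0.01,0.835],-0.005],
  [[0,-0.01,0.835],-0.005],
  [[0,-0.01,0.835],-0.005],
], hand=-0.2)

```text
time_s: 4.75
ee_pos: [0.4723, 0.3867, 0.0134]
eef_rot: [-3.142, -0.001, 0.576]
force: [0.5, -0.0, -0.1]
grip_width: 0.0564
grip_force: 0.0
```

>>> carry_out([
  [[0,0,0],0],
  [[0,0,0],0],
  [[0,0,0],0],
  [[0,0,0],0],
  [[0,0,0],0],
  [[0,0,0],0],
  [[0,0,0],0],
  [[0,0,0],0],
], hand=1, force=25)

```text
time_s: 5.55
ee_pos: [0.472, 0.3866, 0.0126]
eef_rot: [3.142, -0.0, 0.577]
force: [-0.5, -1.3, 1.9]
grip_width: 0.016
grip_force: 25.0
```

>>> carry_out([
  [[0,0,-0.2],0],
  [[0,0,-0.4],0],
  [[0,0,-0.6],0],
  [[0,0,-0.8],0],
  [[0,0,-0.9],0],
  [[0,0,-0.9],0],
])

```text
time_s: 6.15
ee_pos: [0.4727, 0.3872, 0.1953]
eef_rot: [-3.141, -0.005, 0.577]
force: [-0.4, 0.2, -1.4]
grip_width: 0.0158
grip_force: 25.0
```

>>> carry_out([
  [[-0.12,0.18,-0.04],0],
  [[-0.25,0.36,-0.08],0],
  [[-0.38,0.54,-0.12],0],
  [[-0.51,0.73,-0.15],0],
  [[-0.51,0.73,-0.15],0],
])

```text
time_s: 6.65
ee_pos: [0.4659, 0.2047, 0.2216]
eef_rot: [3.141, 0.001, 0.573]
force: [-0.1, -0.3, -1.5]
grip_width: 0.016
grip_force: 25.0
```

>>> carry_out([
  [[-0.12,0.18,-0.04],0.02],
  [[-0.25,0.36,-0.08],0.04],
  [[-0.38,0.54,-0.12],0.06],
  [[-0.51,0.73,-0.15],0.08],
  [[-0.51,0.73,-0.15],0.1],
  [[-0.51,0.73,-0.15],0.116],
  [[-0.51,0.73,-0.15],0.116],
  [[-0.51,0.73,-0.15],0.116],
])

```text
time_s: 7.45
ee_pos: [0.46, 0.031, 0.2513]
eef_rot: [3.141, 0.002, -0.149]
force: [-0.4, 0.3, -1.2]
grip_width: 0.016
grip_force: 25.0
```

Run:
```python
from h import *
o=ctrl.get_obs();ci=camera_info("wrist");im,d=camera("wrist");cv2.imwrite("pics/w3.png",im)
print(o["time_s"],o["ee_pos"],o["eef_rot"],o["grip_width"])
m=beige(im);m[230:]=0;blobs(ci,m,.014)
for q,z in(("loose_board",.014),("spine_strip",.014),("glued_board",.014),("gauge",.012)): see("wrist",q,z)
```

```text
7.45 [0.46001769 0.03095023 0.25134582] [ 3.14141522e+00  1.71308406e-03 -1.48548894e-01] 0.015951353511753183
1 [ 313    5   25  178 2574] rect (array([544.64697266,  14.87922859]), 202.0615692138672, 27.006263732910156, -10.287307739257812)
2 [  342     5    97   136 10135] rect (array([559.67004395, -61.33370209]), 149.83506774902344, 106.21671295166016, -8.579513549804688)
3 [  202    14    96   134 11981] rect (array([574.44897461,  98.4029541 ]), 149.10195922851562, 105.56884002685547, -8.603408813476562)
8 [306 202  33  28 551] rect (array([400.98587036,  40.31298447]), 41.861549377441406, 36.63130187988281, 81.50748443603516)
wrist loose_board 0.77 [251.  79.] [574.8  99.4] 151.3 107.8 -8.7
wrist spine_strip 0.93 [326.  65.] [572.5   8.5] 149.4 23.8 -8.7
wrist glued_board 0.83 [381.  71.] [559.9 -61.6] 150.4 106.5 -8.8
wrist gauge 0.92 [322. 225.] [387.   41.2] 232.2 42.0 -9.2
```

View pics/w3.png

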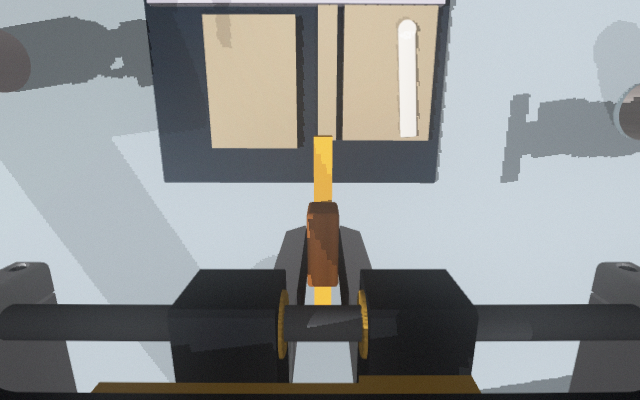

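The gauge is held at columns 314–332 with its far end at row 136. Strip (318–337) and loose board (202–298) are clear, with the open joint at about columns 299–317. I'll measure the edges precisely.

```bash
cat >> h.py <<'E'
def edges(ci,im,rows,z,lo,hi,test):
    "per row, sub-range [lo,hi) where test mask true: left and right edge points on plane z"
    m=test(im)
    L=[];Rr=[]
    for v in rows:
        u=np.where(m[v,lo:hi])[0]+lo
        if len(u): L.append((u.min()-.5,v));Rr.append((u.max()+.5,v))
    return onplane(ci,L,z)[:,:2]*1000,onplane(ci,Rr,z)[:,:2]*1000
def line(P):
    c=np.median(P,0);vx,vy,x0,y0=cv2.fitLine(np.float32(P),cv2.DIST_HUBER,0,.01,.01).ravel()
    if vx<0: vx,vy=-vx,-vy
    return np.array([x0,y0]),np.degrees(np.arctan2(vy,vx))
E
python3 - <<'E'
from h import *
o=ctrl.get_obs();ci=camera_info("wrist");im,d=camera("wrist")
r=range(25,125,3)
h=cv2.cvtColor(im,cv2.COLOR_BGR2HSV)
for v in (60,):print(h[v,296:345:2].tolist())
sL,sR=edges(ci,im,r,.014,310,340,beige)
gL,gR=edges(ci,im,r,.014,342,420,beige)
bL,bR=edges(ci,im,range(25,140,3),.014,195,310,beige)
brass=lambda im:cv2.inRange(cv2.cvtColor(im,cv2.COLOR_BGR2HSV),(15,150,60),(32,255,255))>0
zt=o["ee_pos"][2]-.0126+.012
uL,uR=edges(ci,im,range(140,198,3),zt,305,345,brass)
for n,P in(("strip+y",sL),("strip-y",sR),("glued+y",gL),("board inner",bR),("board outer",bL),("gauge+y",uL),("gauge-y",uR)):
    c,a=line(P)
    # offset in TCP-yaw(-8.7) frame about (570.6,9)
    t=np.radians(-8.7);ex=np.array([np.cos(t),np.sin(t)]);ey=np.array([-np.sin(t),np.cos(t)]);q=c-[570.6,9.0]
    print(n,c.round(1),"ang",round(float(a),2),"jig xy",(q@ex).round(1),(q@ey).round(1))
q=o["ee_pos"][:2]*1000-[570.6,9];print("tcp jig",q@ex,q@ey)
v=np.where(brass(im)[100:200,323])[0].min()+100;P=onplane(ci,[(323,v-.5)],zt)[0,:2]*1000;q=P-[570.6,9];print("gauge tip",v,P,q@ex,q@ey)
# head edge of glued/loose, tail edges
for u in(230,260,360,380,327):
    w=np.where(beige(im)[:160,u])[0];P=onplane(ci,[(u,w.min()-.5),(u,w.max()+.5)],.014)[:,:2]*1000-[570.6,9];print(u,(P@ex).round(1))
E
```

```text
[[10, 13, 60], [165, 9, 59], [135, 9, 59], [150, 4, 60], [108, 36, 86], [105, 36, 85], [111, 29, 87], [110, 27, 86], [110, 27, 86], [111, 30, 84], [120, 16, 80], [19, 51, 210], [19, 50, 211], [19, 51, 211], [18, 51, 214], [18, 51, 212], [19, 50, 213], [18, 51, 213], [19, 51, 212], [19, 53, 213], [17, 45, 164], [15, 8, 62], [6, 21, 61], [16, 39, 72], [17, 51, 215]]
strip+y [573.   19.6] ang -8.81 jig xy 0.7 10.8
strip-y [569.4  -1.9] ang -8.88 jig xy 0.5 -10.9
glued+y [564.9  -8.5] ang -8.75 jig xy -3.0 -18.2
board inner [568.  46.] ang -8.91 jig xy -8.2 36.2
board outer [584.  150.3] ang -8.49 jig xy -8.2 141.7
gauge+y [501.7  29.4] ang -8.98 jig xy -71.2 9.7
gauge-y [504.8  19.1] ang -8.23 jig xy -66.6 0.1
tcp jig -112.48604184486918 4.870068054693631
gauge tip 136 [518.38402227  21.6892902 ] -53.534567226359385 4.6450541688708
230 [ 65.2 -84.3]
260 [ 65.2 -85.5]
360 [ 74.6 -75.5]
380 [ 74.6 -75.5]
327 [ 74.5 -69.5]
```

>>> carry_out([
  [[0.2,-0.02,0.05],0.001],
  [[0.4,-0.05,0.15],0.001],
  [[0.54,-0.073,0.3],0.001],
  [[0.54,-0.073,0.5],0.001],
  [[0.54,-0.073,0.7],0.001],
  [[0.54,-0.073,0.85],0.001],
  [[0.54,-0.073,0.955],0.001],
  [[0.54,-0.073,0.955],0.001],
  [[0.54,-0.073,0.955],0.001],
])

```text
time_s: 8.65
ee_pos: [0.5694, 0.0287, 0.0621]
eef_rot: [-3.142, -0.0, -0.158]
force: [-0.4, 0.5, -0.7]
grip_width: 0.0159
grip_force: 25.0
```

```bash
cat >> h.py <<'E'
O=np.array([570.9,9.0]);A=np.radians(-8.8);EX=np.array([np.cos(A),np.sin(A)]);EY=np.array([-np.sin(A),np.cos(A)])
def jig(P): q=np.atleast_2d(P)[:,:2]-O; return np.c_[q@EX,q@EY].round(1)
E
python3 - <<'E'
from h import *
o=ctrl.get_obs();ci=camera_info("wrist");im,d=camera("wrist");cv2.imwrite("pics/w4.png",im)
print(o["time_s"],o["ee_pos"],o["eef_rot"],np.degrees(o["eef_rot"][2]),"tcp jig",jig(o["ee_pos"]*1000))
E
```

```text
8.65 [0.56944431 0.02869912 0.06210779] [-3.14152212e+00 -3.14419000e-04 -1.58065407e-01] -9.056480697445856 tcp jig [[-4.5 19.2]]
```

View pics/w4.png

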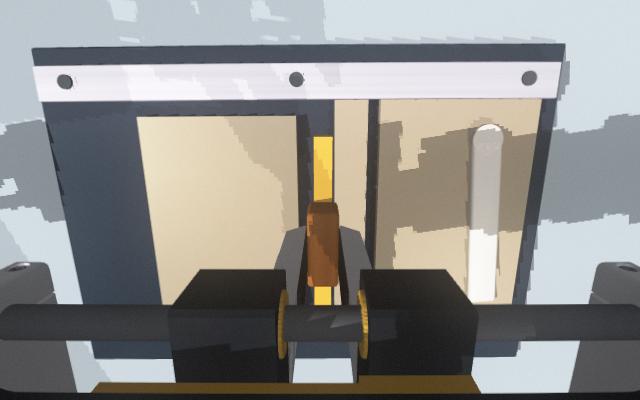

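The gauge (columns 314–332) hangs in the open joint between the board's inner edge (298) and the strip (334), with about 3 mm clear of the strip. I'll lower it now.

>>> carry_out([
  [[0,0,0.06],0],
  [[0,0,0.12],0],
  [[0,0,0.17],0],
  [[0,0,0.2],0],
  [[0,0,0.21],0],
  [[0,0,0.21],0],
])

```text
time_s: 9.3
ee_pos: [0.5692, 0.0286, 0.0193]
eef_rot: [3.142, 0.0, -0.158]
force: [-0.2, 0.1, -1.8]
grip_width: 0.0158
grip_force: 25.0
```

>>> carry_out([
  [[0,0,0.005],0],
  [[0,0,0.008],0],
  [[0,0,0.008],0],
  [[0,0,0.008],0],
])

```text
time_s: 9.7
ee_pos: [0.5694, 0.0287, 0.0186]
eef_rot: [-3.141, -0.001, -0.158]
force: [-1.4, -1.0, 5.4]
grip_width: 0.016
grip_force: 25.0
```

>>> carry_out([
  [[0,0.004,0],0],
  [[0,0.008,0],0],
  [[0,0.011,0],0],
  [[0,0.013,0],0],
  [[0,0.013,0],0],
  [[0,0.013,0],0],
])

```text
time_s: 10.3
ee_pos: [0.5694, 0.0263, 0.0186]
eef_rot: [-3.141, -0.002, -0.158]
force: [0.0, 1.9, 5.6]
grip_width: 0.016
grip_force: 25.0
```

>>> carry_out([
  [[0,0.004,-0.002],0],
  [[0,0.006,-0.002],0],
  [[0,0.006,-0.002],0],
  [[0,0.006,-0.002],0],
])

```text
time_s: 10.7
ee_pos: [0.569, 0.0255, 0.0186]
eef_rot: [-3.141, -0.001, -0.158]
force: [2.1, 5.8, 2.3]
grip_width: 0.0158
grip_force: 25.0
```

>>> carry_out([
  [[0,-0.003,0],0],
  [[0,-0.003,0],0],
  [[0,-0.003,0],0],
  [[0,-0.003,0],0],
  [[0,-0.003,0],0],
  [[0,-0.003,0],0],
], hand=0.2)

```text
time_s: 11.3
ee_pos: [0.5686, 0.0254, 0.0182]
eef_rot: [3.142, 0.0, -0.158]
force: [0.0, 0.9, -0.3]
grip_width: 0.0379
grip_force: 0.0
```

>>> carry_out([
  [[0,0,-0.06],0],
  [[0,0,-0.15],0],
  [[0,0,-0.35],0],
  [[0,0,-0.6],0],
  [[-0.1,0,-0.8],0],
  [[-0.3,0,-0.95],0],
  [[-0.5,0,-0.95],0],
  [[-0.5,0,-0.95],0],
])

```text
time_s: 12.1
ee_pos: [0.467, 0.0418, 0.21]
eef_rot: [-3.141, -0.002, -0.158]
force: [-0.3, -0.5, -0.4]
grip_width: 0.0374
grip_force: 0.0
```

```bash
cat >> h.py <<'E'
def measure(save=None):
    o=ctrl.get_obs();ci=camera_info("wrist");im,d=camera("wrist")
    if save: cv2.imwrite(save,im)
    print("t",o["time_s"],"tcp jig",jig(o["ee_pos"]*1000),"z",o["ee_pos"][2].round(4),"yaw",np.degrees(o["eef_rot"][2]).round(2),"F",o["force"].round(1))
    for q,z in(("loose_board",.014),("spine_strip",.014),("gauge",.018)):
        for r in finder.cut_out("wrist",q)[:1]:
            m=r["mask"]&(beige(im) if q!="gauge" else True)
            c,w,h,a=rect(ci,m,z);print(q,round(r["conf"],2),np.round(r["location"]),"jig",jig(c),round(w,1),round(h,1),"rel yaw",round(a+8.8,2))
    return ci,im
E
python3 - <<'E'
from h import *
ci,im=measure("pics/w5.png")
E
```

```text
t 12.1 tcp jig [[-107.7   16.5]] z 0.21 yaw -9.03 F [-0.3 -0.5 -0.4]
loose_board 0.77 [255.  84.] jig [[-10.7  89. ]] 149.2 105.5 rel yaw 0.26
spine_strip 0.91 [338.  70.] jig [[-0.6 -0.1]] 147.2 22.3 rel yaw -0.34
gauge 0.61 [324.  72.] jig [[-1.  16.7]] 111.0 16.9 rel yaw 0.09
```

View pics/w5.png

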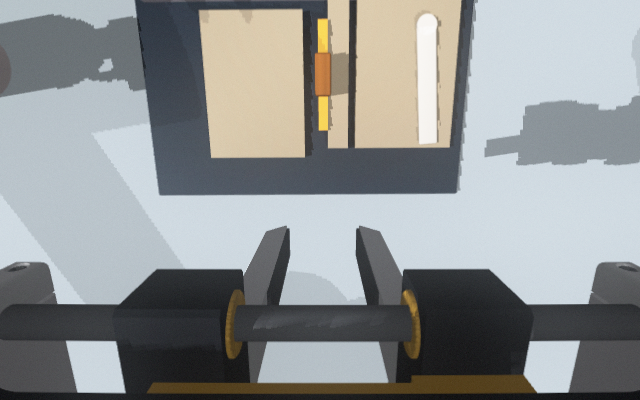

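The gauge stands in the joint against the strip (column 323, rows 19–130), and the loose board is at (255,84), about 10 mm short of the fence. Next I push the board toward the fence from its tail edge.

>>> carry_out([
  [[0,-0.2,0],-0.0006],
  [[0.03,-0.3625,0.15],-0.0006],
  [[0.03,-0.3625,0.35],-0.0006],
  [[0.03,-0.3625,0.55],-0.0006],
  [[0.03,-0.3625,0.75],-0.0006],
  [[0.03,-0.3625,0.9],-0.0006],
  [[0.03,-0.3625,0.9],-0.0006],
  [[0.03,-0.3625,0.9],-0.0006],
], hand=-0.5)

```text
time_s: 13.1
ee_pos: [0.4879, 0.1118, 0.0286]
eef_rot: [3.141, 0.001, -0.155]
force: [0.1, 0.1, -0.2]
grip_width: 0.0704
grip_force: 0.0
```

>>> carry_out([
  [[0,0,0.05],0],
  [[0,0,0.09],0],
  [[0,0,0.1],0],
  [[0,0,0.1],0],
  [[0,0,0.1],0],
])

```text
time_s: 13.6
ee_pos: [0.4874, 0.1119, 0.0086]
eef_rot: [-3.141, -0.0, -0.155]
force: [0.4, -0.3, 0.3]
grip_width: 0.0704
grip_force: 0.0
```

Run:
```python
from h import *
o=ctrl.get_obs();print(jig(o["ee_pos"]*1000),o["ee_pos"],np.degrees(o["eef_rot"]),o["grip_width"],o["force"])
```

```text
[[-98.2  89. ]] [0.48744747 0.11193625 0.00858112] [-1.79991099e+02 -2.71943765e-02 -8.86185612e+00] 0.07035752508923734 [ 0.42331065 -0.29763334  0.25031387]
```

>>> carry_out([
  [[0.01,0,0],0],
  [[0.02,0,0],0],
  [[0.03,0,0],0],
  [[0.04,0,0],0],
  [[0.05,0,0],0],
  [[0.06,0,0],0],
  [[0.065,0,0],0],
  [[0.07,0,0],0],
  [[0.07,0,0],0],
])

```text
time_s: 14.5
ee_pos: [0.5005, 0.1098, 0.0081]
eef_rot: [3.141, 0.002, -0.155]
force: [-5.3, 0.2, 3.6]
grip_width: 0.0705
grip_force: 2.6
```

>>> carry_out([
  [[0.003,0,0],0],
  [[0.006,0,0],0],
  [[0.008,0,0],0],
  [[0.008,0,0],0],
])

```text
time_s: 14.9
ee_pos: [0.5007, 0.1097, 0.008]
eef_rot: [3.141, 0.005, -0.154]
force: [-14.0, 1.0, 10.1]
grip_width: 0.0705
grip_force: 7.3
```

Run:
```python
from h import *
ci,im=measure("pics/w6.png")
```

```text
t 14.9 tcp jig [[-84.8  88.8]] z 0.008 yaw -8.85 F [-14.    1.   10.1]
loose_board 0.83 [323. 110.] jig [[-19.5  88.8]] 112.2 105.4 rel yaw -0.05
spine_strip 0.8 [499. 150.] jig [[-19.1   1.3]] 112.1 24.9 rel yaw -0.28
gauge 0.67 [475.  83.] jig [[-10.   10.7]] 91.1 30.1 rel yaw -0.08
```

View pics/w6.png

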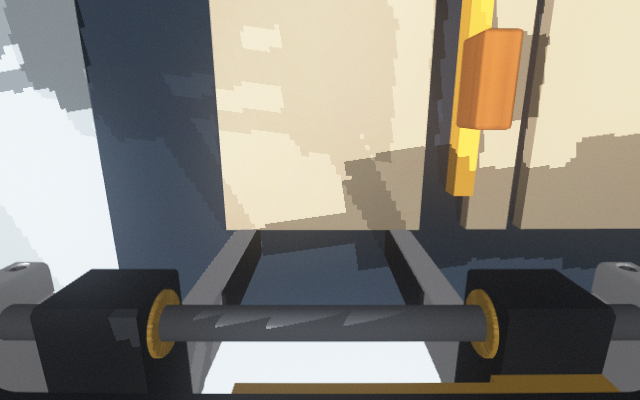

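The board's tail edge (row ~230, columns 225–420) is nearly in line with the tail ends of the strip and the glued board (row ~228), so it should be at or very near the fence. I'll check the exact offset.

Run:
```python
from h import *
ci=camera_info("wrist");im,d=camera("wrist")
g=cv2.cvtColor(im,cv2.COLOR_BGR2GRAY).astype(float)
for u in(270,300,330,360,480,490,500,535,560,600,630):
    c=g[200:260,u-1:u+2].mean(1);k=np.diff(c);v=k.argmin();sub=v
    # subpixel by mid-level crossing
    mid=(c[v-2]+c[v+3])/2;i=next(i for i in range(v-3,v+5) if c[i]>mid>=c[i+1]);s=i+(c[i]-mid)/(c[i]-c[i+1])
    print(u,round(200+s,2),jig(onplane(ci,[(u,200+s)],.014)*1000))
```

```text
270 229.55 [[-75.9 117.3]]
300 229.58 [[-75.9 101. ]]
330 229.58 [[-75.9  84.6]]
360 229.56 [[-75.9  68.3]]
480 228.73 [[-75.5   2.7]]
490 228.76 [[-75.6  -2.8]]
500 228.76 [[-75.6  -8.3]]
535 228.51 [[-75.5 -27.5]]
560 228.45 [[-75.5 -41.3]]
600 228.31 [[-75.5 -63.6]]
630 228.26 [[-75.5 -80.4]]
```

>>> carry_out([
  [[-0.03,0,0],0],
  [[-0.075,0,0],0],
  [[-0.075,0,-0.15],0],
  [[-0.075,0,-0.3],0],
  [[-0.075,0,-0.3],0],
])

```text
time_s: 15.65
ee_pos: [0.4894, 0.1122, 0.0717]
eef_rot: [-3.14, -0.006, -0.155]
force: [-0.7, 0.1, -0.1]
grip_width: 0.0708
grip_force: 0.0
```

>>> carry_out([
  [[0.1,-0.06,-0.05],-0.022],
  [[0.2,-0.12,-0.05],-0.045],
  [[0.3,-0.18,-0.05],-0.068],
  [[0.4,-0.24,-0.05],-0.09],
  [[0.5,-0.3,-0.05],-0.113],
  [[0.5,-0.345,-0.05],-0.136],
  [[0.5,-0.345,-0.05],-0.159],
  [[0.5,-0.345,-0.05],-0.182],
  [[0.5,-0.345,-0.05],-0.205],
  [[0.5,-0.345,-0.05],-0.228],
  [[0.5,-0.345,-0.05],-0.25],
  [[0.5,-0.345,-0.05],-0.25],
])

```text
time_s: 16.85
ee_pos: [0.5968, 0.1646, 0.0775]
eef_rot: [-3.141, 0.0, 1.418]
force: [-0.6, 0.1, -0.1]
grip_width: 0.0702
grip_force: 0.0
```

Run:
```python
from h import *
measure("pics/w7.png")
o=ctrl.get_obs();print(o["qpos"])
ci=camera_info("top");im,d=camera("top");cv2.imwrite("pics/t7.png",im)
```

```text
t 16.85 tcp jig [[  1.8 157.7]] z 0.0775 yaw 81.27 F [-0.6  0.1 -0.1]
loose_board 0.76 [321. 273.] jig [[  2.1 111. ]] 131.4 66.0 rel yaw 0.1
spine_strip 0.65 [346. 377.] jig [[-49.2   9.8]] 52.9 16.6 rel yaw 0.25
gauge 0.91 [320. 367.] jig [[-0.7 18. ]] 109.6 25.2 rel yaw 0.11
[ 2.09792818e-01  5.76621467e-01  1.43569959e+00 -7.34078598e-06
  1.12949189e+00  3.67767919e-01]
```

View pics/w7.png

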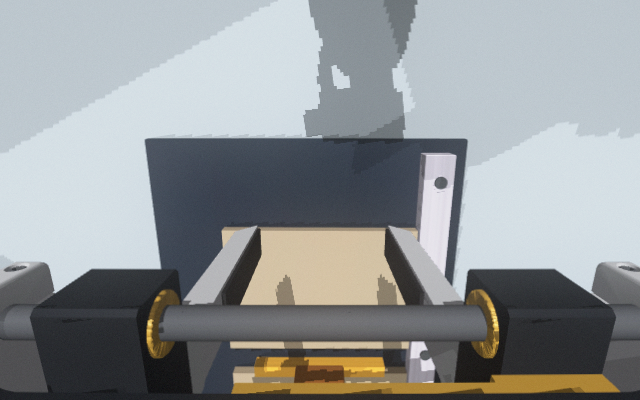

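The board's outer long edge is at row 228 and the fingers straddle its middle, with the bed free behind it for the descent. Now down, then push toward the gauge.

>>> carry_out([
  [[0,0,0.1],0],
  [[0,0,0.2],0],
  [[0,0,0.3],0],
  [[0,0,0.335],0],
  [[0,0,0.335],0],
  [[0,0,0.335],0],
])

```text
time_s: 17.7
ee_pos: [0.5977, 0.1647, 0.0121]
eef_rot: [3.141, -0.0, 1.416]
force: [-1.3, -0.0, 0.4]
grip_width: 0.0705
grip_force: 0.0
```

>>> carry_out([
  [[-0.01,0,0],0],
  [[-0.02,0,0],0],
  [[-0.03,0,0],0],
  [[-0.04,0,0],0],
  [[-0.05,0.001,0],0],
  [[-0.06,0.002,0],0],
  [[-0.07,0.003,0],0],
  [[-0.08,0.004,0],0],
  [[-0.09,0.005,0],0],
  [[-0.1,0.005,0],0],
  [[-0.1,0.005,0],0],
])

```text
time_s: 18.8
ee_pos: [0.5952, 0.1444, 0.0112]
eef_rot: [-3.142, 0.0, 1.416]
force: [0.3, 0.0, -1.0]
grip_width: 0.0706
grip_force: 0.0
```

Run:
```python
from h import *
measure()
```

```text
t 18.8 tcp jig [[  3.3 137.5]] z 0.0112 yaw 81.13 F [ 0.3  0.  -1. ]
loose_board 0.75 [317. 344.] jig [[-0.8 57.8]] 146.4 38.4 rel yaw 3.68
```

>>> carry_out([
  [[0,0,0.006],0],
  [[-0.004,0,0.008],0],
  [[-0.008,0,0.008],0],
  [[-0.012,0,0.008],0],
  [[-0.014,0,0.008],0],
  [[-0.014,0,0.008],0],
])

```text
time_s: 19.6
ee_pos: [0.5946, 0.1424, 0.0097]
eef_rot: [-3.141, -0.001, 1.416]
force: [0.2, 4.7, -1.7]
grip_width: 0.0702
grip_force: 2.4
```

>>> carry_out([
  [[-0.003,0,0],0],
  [[-0.006,0,0],0],
  [[-0.008,0,0],0],
  [[-0.008,0,0],0],
  [[-0.008,0,0],0],
])

```text
time_s: 20.1
ee_pos: [0.5945, 0.1422, 0.0099]
eef_rot: [3.141, -0.003, 1.417]
force: [0.5, 14.2, -0.7]
grip_width: 0.0706
grip_force: 6.7
```

Run:
```python
from h import *
ci,im=measure()
top=camera("top")[0];cv2.imwrite("pics/fin.png",np.hstack([cv2.resize(im[190:400,170:480],None,fx=1.5,fy=1.5),cv2.resize(top[130:270,215:385],(382,315))])[:, :])
P=lambda x,y,z:np.r_[O+x*EX*1000+y*EY*1000,z*1000]/1000
print(project(ci,[P(.075,.126,.014),P(-.075,.126,.014),P(.075,.1,.014)]))
```

```text
t 20.1 tcp jig [[  3.  135.2]] z 0.0099 yaw 81.17 F [ 0.5 14.2 -0.7]
loose_board 0.69 [320. 345.] jig [[ 0.4 53.6]] 146.8 38.2 rel yaw 0.24
[[450.34814759 258.99979182]
 [184.8416756  259.11390169]
 [446.14845578 300.12851433]]
```

View pics/fin.png

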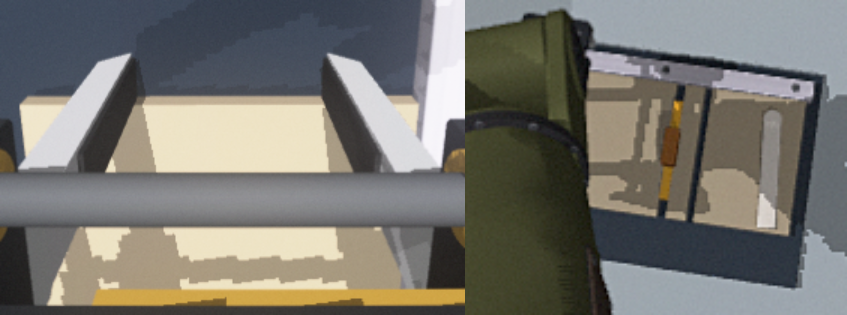

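The crop shows the board between the fingers' contact line and the gauge, with its head end at the fence. In the top view the gauge is nipped between strip and board. I'll check the head gap numerically.

Run:
```python
from h import *
ci=camera_info("wrist");im,d=camera("wrist")
g=cv2.cvtColor(im,cv2.COLOR_BGR2GRAY)
for v in(262,268,274): print(v,g[v,440:460].tolist(),g[v,180:190].tolist())
P=lambda x,y,z:np.r_[O+x*EX+y*EY,z]/1000
for v in(262,268):
  print([(u,jig(onplane(ci,[(u,v)],z)*1000).tolist()) for u,z in((448.5,.014),(450.,.014),(450,.020),(183.5,.014))])
# compare in the top picture: head line of loose, strip, glued vs fence face
c2=camera_info("top");t=cv2.cvtColor(camera("top")[0],cv2.COLOR_BGR2GRAY)
for y in(30,40,50,0,-5,-30,-40,-50):
    q=project(c2,[P(x,y,14) for x in np.arange(66,84,1)]);print(y,cv2.remap(t,np.float32(q[:,:1]),np.float32(q[:,1:]),cv2.INTER_LINEAR).ravel().tolist())
```

```text
262 [228, 227, 227, 227, 228, 228, 227, 228, 215, 168, 152, 150, 159, 208, 241, 245, 245, 245, 246, 246] [78, 75, 80, 206, 230, 230, 231, 231, 231, 231]
268 [227, 226, 227, 227, 227, 227, 228, 222, 196, 153, 152, 150, 188, 235, 244, 246, 246, 246, 246, 245] [81, 80, 79, 102, 216, 231, 230, 231, 230, 230]
274 [219, 221, 222, 223, 226, 228, 228, 210, 147, 144, 141, 165, 222, 243, 246, 247, 247, 246, 246, 244] [78, 81, 79, 80, 146, 219, 230, 230, 229, 229]
[(448.5, [[74.1, 124.2]]), (450.0, [[75.0, 124.2]]), (450, [[72.5, 127.0]]), (183.5, [[-75.9, 124.2]])]
[(448.5, [[74.5, 120.5]]), (450.0, [[75.3, 120.5]]), (450, [[72.8, 123.4]]), (183.5, [[-76.3, 120.5]])]
30 [98, 98, 98, 98, 99, 100, 100, 97, 95, 92, 88, 87, 104, 121, 130, 123, 117, 115]
40 [98, 98, 98, 97, 97, 97, 97, 97, 95, 93, 94, 95, 95, 111, 127, 137, 132, 127]
50 [98, 98, 98, 97, 98, 98, 98, 96, 94, 91, 88, 89, 97, 106, 116, 127, 140, 160]
0 [99, 98, 98, 98, 97, 97, 97, 97, 97, 96, 95, 97, 100, 105, 109, 113, 113, 112]
-5 [100, 100, 99, 98, 99, 100, 100, 100, 99, 97, 93, 92, 105, 118, 123, 120, 115, 113]
-30 [135, 146, 154, 153, 151, 151, 152, 152, 147, 143, 130, 110, 93, 127, 164, 182, 179, 176]
-40 [104, 114, 133, 153, 153, 151, 150, 149, 148, 139, 128, 121, 141, 163, 176, 176, 173, 173]
-50 [97, 101, 104, 123, 144, 155, 153, 152, 149, 145, 140, 126, 112, 127, 156, 184, 180, 177]
```

Run:
```python
from station import ctrl
o=ctrl.get_obs();print(o["time_s"],o["force"]);print(ctrl.hand_in())
```

```text
20.45 [-1.33345542 14.53759036 -0.04999032]
the job is handed in; nothing more can be done
None
```

I handed in the job at 20.5 s: the gauge is released on the bed along the strip, and the fingers hold the loose board against it at about 14 N, with no visible gap at the head fence. I did not move the jar, brush, folder or bottle.

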